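Index the lead-forming jig one hole over

TASK

The swing arm of the lead-forming jig is locked by a spring pin with an orange pull ring. Hook a fingertip under the ring without gripping it, lift the pin out of its hole and, holding it up, swing the arm one hole over to the hole with the green collar (not the red one), then gently let the pin spring fully home there. Leave the gauge block, the electrode tip and the tape roll where they are.

Things in the scene. Friction and masses are not known exactly. Their poses are not given: they have to be found in the camera images.
- jig: fixed aluminium jig on the worktop, 14 mm thick plate, 200 mm wide and 200 mm long; origin on the worktop under the arm's pivot (steel post, 63 mm tall). Its -x axis points from the pivot to the middle hole of the index plate, on the robot's side. Five 12 mm through holes lie on an arc of radius 130 mm round the pivot, 0.32 rad (about 42 mm) apart; the arm starts locked in the middle one
- swing_arm (a joint): angle of the blue swing arm about the vertical post, rad: 0 at the middle hole where it starts, +0.32 and -0.32 at the neighbouring holes; positive is counter-clockwise seen from above, which carries the ring to the robot's right (jig -y). Range -0.75 to 0.75. Light friction (0.5 N at the ring), stays where it is left; with the pin down in a hole it is locked
- index_pin (a joint): lift of the spring pin, m: 0 fully home, 0.022 at the stop. The pin foot clears the plate from 0.012 upward (0.015 is safely clear). A spring and the weight pull it down: about 4.5 N at 0, 7 N at 0.022. Over a hole it snaps home by itself when released; between holes its round foot rests on the plate
- pin_foot (a point): centre of the foot of the 10 mm pin, on the pin's axis; 2 mm above the worktop when home. The blue arm above is 26 mm wide, its top 28 mm above the worktop; the dark plunger housing at its end, under the ring, is 22 mm across with its top at 46 mm
- ring_center (a point): centre of the orange pull ring, rigidly fixed on top of the pin, 86 mm above the worktop when the pin is home. The ring stands upright: its hole (66 mm clear diameter, 6 mm thick round bar) looks along the arm, towards the robot. Fingers tilted about 45 degrees and pointing away from the robot, towards the pivot, pass through it; the underside of its top lies 33 mm above this point
- green_collar: green flat collar, 27 mm across, 2 mm thick, lying round the hole to which the arm must go; origin on that hole's axis, on the plate's top (14 mm above the worktop). It is at the hole next to the middle one, left or right
- red_collar: the same in red, round the hole on the other side of the middle one: not to be used
- gauge_block: loose grey gauge block, 22 x 52 x 14 mm, on the worktop in front of the jig; origin at the centre of its underside; leave alone
- electrode_tip: loose copper electrode tip standing upright, 16 mm across, 38 mm tall; origin at the centre of its underside; leave alone
- tape_roll: loose roll of black tape lying flat, 53 x 51 x 19 mm; origin at the centre of its underside; leave alone

How it is judged:
By the outcome, as a careful person would: the job done as asked, in the order asked, and still so for the second after the job is handed in, with the robot touching nothing.
It also fails if it takes over 51 s, if anything falls off the work surface, if the arm or the gripper's body presses on something with over 40 N, if the wrist force passes 120 N, or if a joint passes its speed limit or range.

ROBOT

A 6-joint arm with a two-finger parallel gripper is mounted at the origin on a cart in front of the work surface, level with it; the furniture and walls round the work are solid. World frame = base frame: x ahead of the robot, y to its left, z up, the work surface at z = 0. Lengths are in m, angles in degrees, forces in N, time in s.
With the tool pointing down it reaches from about 0.35 to 0.725 m from the base axis. Payload 4.3 kg.
Tool frame: the origin (TCP) lies at the very end of the fingers, on their centre line; the grasp point (between the pads) lies 19 mm behind it (bot.grip_point_offset is the distance from the TCP to the grasp point, in m); z points along the fingers, y is the line along which they close (so a half turn about z gives the same grasp; the last joint's range is limited). The gripper opens to 85 mm and grips with 20 to 120 N. Pads are 22 mm wide; open, the fingers measure 114 mm over their backs; the gripper's body (76 mm by 85 mm) begins 54 mm behind the grasp point. The pads swing forward as they close: fully open they stand 13 mm farther back than shut.
Start: joints at [58.081, 21.618, 4.641, 73.018, 0, 83.68], TCP at [0.248, 0.519, 0.231] pointing down, gripper open.
Joint ranges: [-156.06, 156.06], [-48.1, 94.91], [-58.44, 69.94], [-101.28, 121.22], [-78.64, 73.56], [-180, 180]. Speed limits (degrees/s): [147.25, 147.25, 180, 180, 180, 180].

INTERFACE

Orientations are given as a 3x3 rotation matrix whose columns are the frame's x, y, z axes.
In Python, from station import bot gives the robot as it stands. The module is installed in compiled form; this text tells all that it offers.
- The arm moves only by the tool jog_arm, never from a script. Its argument "moves" is a list of rows, each a list of 6 numbers: the shift along the tool's x, y, z in mm, then the turn, a rotation vector about the tool's x, y, z in rad. A call has 1 to 10 rows; each row shifts and turns the commanded pose from where the row before left it, along the tool's axes as they then stand; what a row does not reach is not made up. A row lasts 1/10 s, in which the tool goes at most 50 mm and 8.59 degrees, less where a joint would pass 70% of its speed; a pose out of reach is approached as far as the arm can. A call with a gripper value outside its range is refused whole. "gripper" is the opening, from -1 (shut) to 1 (fully open), set as the call begins (left out, the last holds). The fingers move at their own pace and stop on an object; "force" is the grip in N (left out, the last holds). Time passes only in rows, so rows that do not move let the fingers close. It gives the time, the measured TCP pose, the force, the opening and the grip force at its end, in the units of the state.
- bot.get_obs(): the state, without advancing time (a new reading comes with each control period).
- bot.read_camera(name): name is "scene" or "top" or "wrist"; returns a dict with "img" (480x640x3 uint8, red, green, blue), "z_map" (480x640 float32, m along the optical axis (not along the pixel's ray), 0 where there is no reading), "camera_matrix" (3x3 intrinsics, pixels), "camera_from_world" (4x4, takes a point from world to camera coordinates); the wrist camera has in their place "T_tool_cam" (4x4, takes a point from camera to tool coordinates, whose origin is the TCP and whose axes are the flange's). Camera axes: x right, y down, z forward; pixel columns grow to the right and rows downward; lengths in m; the calibration is good to about 2 mm. A picture is of the moment at which its call begins: read the wrist's pose just before it.
- bot.finish_job(): hands the job in; it is judged then, once.
The state is a dict: "clock": time; "qpos": joint angles; "qd": joint speeds; "joint_efforts": joint torques, N m; "tool_pos": TCP position; "tool_rot": TCP orientation; "contact_force": force on the tool from outside, world axes, zero at the start; "moment": the same for the moment, N m; "grip_width": finger opening in m; "gripper_force": force on a finger pad.
Only numpy, scipy, OpenCV 4.12 (cv2) and the standard library are available. Lean on these libraries where they do the work, as an engineer would, in place of code of your own. Each camera call takes 0.05 s, during which the arm holds its last target. There are 200 camera calls.

## Working session

There is one attempt and no reset: what is moved stays moved. The work goes in short steps, Python scripts to look and compute and a tool call to move; the robot and the scene stay as the last step left them, time stands still between calls to the robot, and variables do not carry over. Pictures are saved under pics/ and viewed, at most 10 in all, crops included, and the job is handed in when it is done.

Besides the shell and the picture viewer there is one more tool, called after ">>>" as a command line: name --pt "numbers of a row" for each row, then --argument value for the rest. jog_arm: Moves the arm, as the interface text tells. Its arguments: {"type":"object","properties":{"moves":{"type":"array","items":{"type":"array","items":{"type":"number"}}},"gripper":{"type":"number"},"force":{"type":"number"}},"required":["moves"]}

```bash
mkdir -p pics; cat > h.py <<'E'
import numpy as np, cv2
from station import bot
def world(c):
    z=c['z_map'];K=c['camera_matrix'];v,u=np.mgrid[:480,:640]
    P=np.stack([(u-K[0,2])/K[0,0]*z,(v-K[1,2])/K[1,1]*z,z],-1)
    T=np.linalg.inv(c['camera_from_world'])
    return P@T[:3,:3].T+T[:3,3]
E
python3 - <<'E'
from h import *
o=bot.get_obs();print(o)
for n in('top','scene'):
    c=bot.read_camera(n);cv2.imwrite(f'pics/{n}0.png',c['img'][...,::-1]);W=world(c)
    h=cv2.cvtColor(c['img'],cv2.COLOR_RGB2HSV)
    for nm,lo,hi in(('orange',8,20),('green',45,80),('red',0,5),('blue',100,125)):
        m=(h[...,0]>=lo)&(h[...,0]<=hi)&(h[...,1]>130)&(h[...,2]>60)&(c['z_map']>0)
        k,l,s,ce=cv2.connectedComponentsWithStats(m.astype('uint8'))
        for i in range(1,k):
            if s[i,4]>40:
                p=W[l==i];print(n,nm,s[i,4],ce[i].round(),p.mean(0).round(4),p.min(0).round(3),p.max(0).round(3))
E
```

```text
{'clock': 0.0, 'qpos': array([5.80819015e+01, 2.16640021e+01, 4.56123261e+00, 7.30190880e+01,
       6.44382709e-04, 8.36805420e+01]), 'qd': array([-0.08010857, -0.00480382,  0.01064431, -0.02172091, -0.13701318,
       -0.0291866 ]), 'joint_efforts': array([ 1.91024184e-03, -4.63605630e+01,  2.69874179e+01,  2.08355323e-02,
        4.63415120e-05, -1.94748196e-05]), 'tool_pos': array([0.24806608, 0.51798713, 0.23032843]), 'tool_rot': array([[-9.01842634e-01,  4.32063164e-01, -1.13400560e-03],
       [ 4.32064583e-01,  9.01840872e-01, -1.79930215e-03],
       [ 2.45280419e-04, -2.11265105e-03, -9.99997738e-01]]), 'contact_force': array([1.02386389, 0.25734324, 0.06950848]), 'moment': array([ 0.03124221, -0.02841081,  0.02158066]), 'gripper_force': 0.0, 'grip_width': 0.08533824886775866}
top orange 53 [185. 202.] [ 0.6033 -0.0744  0.0359] [ 0.59  -0.079  0.031] [ 0.62  -0.065  0.04 ]
top orange 46 [ 78. 200.] [0.5962 0.0695 0.1015] [0.589 0.066 0.093] [0.602 0.073 0.111]
top orange 127 [ 91. 212.] [0.5753 0.0431 0.1209] [0.552 0.025 0.094] [0.587 0.072 0.142]
top orange 78 [202. 218.]
[... 4253 characters left out ...]
32  0.032]
scene blue 364 [354. 219.] [ 0.5565 -0.3288  0.0285] [ 0.529 -0.348  0.024] [ 0.584 -0.31   0.032]
scene blue 43 [129. 229.] [ 0.5538 -0.0017  0.1345] [ 0.543 -0.005  0.133] [0.563 0.004 0.136]
scene blue 80 [352. 248.] [ 0.5048 -0.3076  0.0274] [ 0.499 -0.321  0.019] [ 0.516 -0.297  0.034]
scene blue 1220 [533. 323.] [ 0.3211 -0.5228  0.0009] [ 0.304 -0.568 -0.018] [ 0.345 -0.476  0.038]
scene blue 502 [173. 467.] [ 0.4379  0.0936 -0.529 ] [ 0.41   0.08  -0.629] [ 0.48   0.116 -0.426]
scene blue 1033 [ 86. 473.] [ 0.3778  0.1847 -0.235 ] [ 0.321  0.112 -0.267] [ 0.399  0.276 -0.032]
scene blue 105 [143. 468.] [ 0.4229  0.1351 -0.433 ] [ 0.408  0.128 -0.466] [ 0.444  0.146 -0.392]
```

View pictures.

View pics/top0.png

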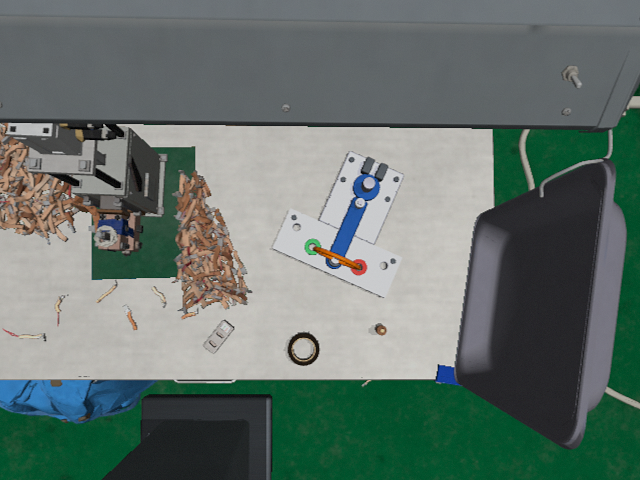

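View pics/scene0.png

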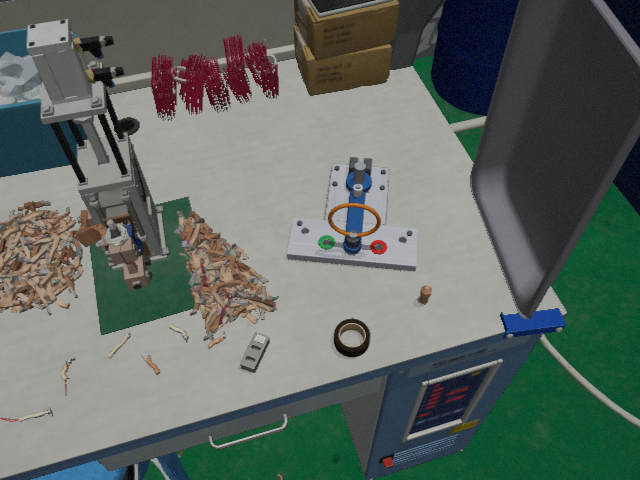

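The top view shows the jig with green collar at (313,246), red at (359,267), ring between; the tape roll (303,349), electrode (380,329) and gauge block (219,336) lie in front. The scene view agrees: green is on the robot's left. Middle hole ≈ (0.513,-0.311), pivot ≈ (0.632,-0.363), so the swing is -0.32 rad.

>>> jog_arm --pt "-34 -21 -6 0 0 0" --pt "-34 -21 -6 0 0 0" --pt "-34 -21 -6 0 0 0" --pt "-34 -21 -6 0 0 0" --pt "-34 -21 -6 0 0 0" --pt "-34 -21 -6 0 0 0" --pt "-34 -21 -6 0 0 0" --pt "-34 -21 -6 0 0 0" --gripper -1

```text
clock: 0.9
tool_pos: [0.4215, 0.248, 0.2792]
tool_rot: [[-0.902, 0.432, -0.001], [0.432, 0.902, -0.0], [0.001, -0.0, -1.0]]
contact_force: [0.4, -0.4, -0.6]
grip_width: 0.0002
gripper_force: 0.0
```

>>> jog_arm --pt "-16 -38 0 0 0 0" --pt "-16 -38 0 0 0 0" --pt "-16 -38 0 0 0 0" --pt "-16 -38 0 0 0 0" --pt "-16 -38 0 0 0 0" --pt "-16 -38 0 0 0 0" --pt "-16 -38 0 0 0 0" --pt "-16 -38 0 0 0 0" --pt "-16 -38 0 0 0 0" --pt "-16 -38 0 0 0 0"

```text
clock: 1.9
tool_pos: [0.4006, -0.1638, 0.279]
tool_rot: [[-0.902, 0.432, -0.0], [0.432, 0.902, 0.0], [0.0, 0.0, -1.0]]
contact_force: [1.4, 0.1, 0.0]
grip_width: 0.0
gripper_force: 0.0
```

```bash
cat >> h.py <<'E'
from scipy.spatial.transform import Rotation as Ro
def refine():
    """ring centre, collars from both fixed cameras"""
    r={}
    for n in('top','scene'):
        c=bot.read_camera(n);W=world(c);h=cv2.cvtColor(c['img'],cv2.COLOR_RGB2HSV)
        for nm,lo,hi in(('orange',8,20),('green',45,80),('red',0,5)):
            m=(h[...,0]>=lo)&(h[...,0]<=hi)&(h[...,1]>130)&(h[...,2]>60)&(c['z_map']>0)
            m&=(abs(W[...,0]-.53)<.07)&(abs(W[...,1]+.31)<.075)&(W[...,2]>(.045 if nm=='orange' else .011))
            p=W[m]; r[n,nm]=(p.max(0)+p.min(0))/2 if len(p) else None; 
            if nm=='orange' and len(p): r[n,'zmax']=p[:,2].max()
    return r
PIV=np.array([.632,-.363])
def target(th,d,s,L,tilt=45):
    """pose with finger centre line crossing ring plane at height s, TCP L beyond it horizontally; arm angle th"""
    az=np.arctan2(.311-.363,.632-.513)+th+d
    a=np.array([np.cos(az),np.sin(az),0]);t=np.radians(tilt)
    z=a*np.cos(t)+np.array([0,0,-np.sin(t)]);y=np.array([-a[1],a[0],0]);x=np.cross(y,z)
    hole=np.r_[PIV-.130*np.array([np.cos(az),np.sin(az)]),0]
    return hole+a*L+np.array([0,0,s-L*np.tan(t)]),np.c_[x,y,z]
def delta(p,R):
    o=bot.get_obs();T=o['tool_rot']
    print('at',o['clock'],o['tool_pos'].round(4),'F',o['contact_force'].round(1),'q',o['qpos'].round(0))
    print('goal',p.round(3),'d_mm',(T.T@(p-o['tool_pos'])*1e3).round(1),'rv',Ro.from_matrix(T.T@R).as_rotvec().round(3))
E
python3 -c "
from h import *
delta(*target(0,0,.090,-.06))
for k,v in refine().items():print(k,v)"
```

```text
at 1.9 [ 0.4006 -0.1638  0.279 ] F [1.4 0.1 0. ] q [-31.   4. -10.  75.   0.  -5.]
goal [ 0.458 -0.287  0.15 ] d_mm [-105.   -86.3  128.9] rv [-0.013 -0.786 -0.033]
('top', 'orange') [ 0.51311758 -0.31023424  0.09050338]
('top', 'zmax') 0.1290287887883652
('top', 'green') [ 0.53608893 -0.27605986  0.01687925]
('top', 'red') [ 0.50598327 -0.33319333  0.06798332]
('scene', 'orange') [ 0.51198428 -0.30932502  0.08781262]
('scene', 'zmax') 0.12642327013894183
('scene', 'green') [ 0.53543634 -0.2754972   0.01727694]
('scene', 'red') [ 0.50253651 -0.35045091  0.01601812]
```

>>> jog_arm --pt "-21 -17 10 0 0 0" --pt "-21 -17 10 0 0 0" --pt "-21 -17 10 0 0 0" --pt "-21 -17 10 0 0 0" --pt "-21 -17 10 0 0 0" --pt "0 0 0 -0.002 -0.131 -0.005" --pt "0 0 0 -0.002 -0.131 -0.005" --pt "0 0 0 -0.002 -0.131 -0.005" --pt "0 0 0 -0.002 -0.131 -0.005" --pt "0 0 0 -0.002 -0.131 -0.005"

```text
clock: 3.0
tool_pos: [0.4594, -0.283, 0.2297]
tool_rot: [[-0.721, 0.406, 0.561], [0.322, 0.914, -0.248], [-0.614, 0.002, -0.79]]
contact_force: [0.5, -0.6, 0.3]
grip_width: -0.0006
gripper_force: 0.0
```

>>> jog_arm --pt "0 0 0 -0.002 -0.131 -0.005" --pt "0 0 0 0 0 0"

```text
clock: 3.2
tool_pos: [0.4505, -0.2744, 0.215]
tool_rot: [[-0.656, 0.404, 0.638], [0.296, 0.915, -0.274], [-0.694, 0.009, -0.72]]
contact_force: [-3.0, 2.3, -2.7]
grip_width: 0.0001
gripper_force: 0.0
```

```bash
python3 -c "
from h import *
delta(*target(0,0,.090,-.06))
print(bot.get_obs()['tool_rot'].round(3))
c=bot.read_camera('wrist');cv2.imwrite('pics/w1.png',c['img'][...,::-1])"
```

```text
at 3.2 [ 0.4505 -0.2744  0.215 ] F [-3.   2.3 -2.7] q [-48. -14. -55.   7.  17. -18.]
goal [ 0.458 -0.287  0.15 ] d_mm [36.6 -9.1 55. ] rv [ 0.004 -0.018 -0.009]
[[-0.656  0.404  0.638]
 [ 0.296  0.915 -0.274]
 [-0.694  0.009 -0.72 ]]
```

View pics/w1.png

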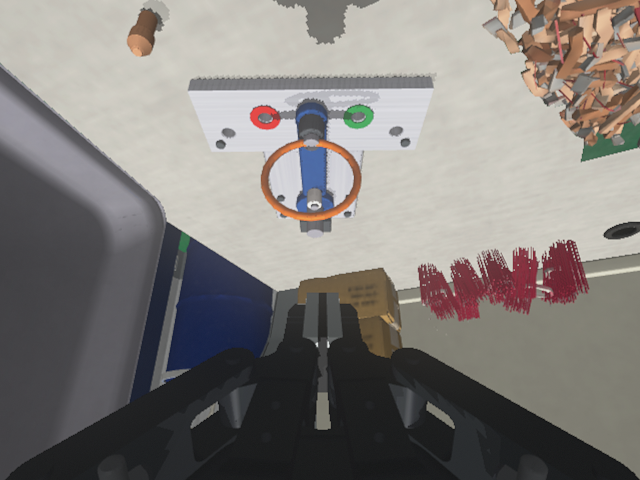

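Wrist view: ring centre at (312,180), upright and facing the tool, green right of the arm at (358,116), red at (265,117). The tool is azimuth-aligned; near the inner reach limit, so I enter from closer to the ring.

```bash
python3 -c "
from h import *
delta(*target(0,0,.090,-.03))"
```

```text
at 3.25 [ 0.454  -0.2782  0.2208] F [-0.   0.7  0.6] q [-48. -13. -54.   8.  17. -18.]
goal [ 0.485 -0.299  0.12 ] d_mm [43.7 -6.9 98.1] rv [ 0.002 -0.014 -0.007]
```

>>> jog_arm --pt "5 -1 11 0 0 0" --pt "5 -1 11 0 0 0" --pt "5 -1 11 0 0 0" --pt "5 -1 11 0 0 0" --pt "5 -1 11 0 0 0" --pt "5 -1 11 0 0 0" --pt "5 -1 11 0 0 0" --pt "5 0 11 0 0 0" --pt "4 0 10 0 -0.014 -0.007" --pt "0 0 0 0 0 0"

```text
clock: 4.25
tool_pos: [0.5022, -0.3157, 0.1383]
tool_rot: [[-0.648, 0.396, 0.651], [0.276, 0.918, -0.283], [-0.71, -0.004, -0.704]]
contact_force: [-0.6, -0.4, 0.7]
grip_width: 0.0
gripper_force: 0.0
```

```bash
python3 -c "
from h import *
delta(*target(0,0,.090,-.03))
delta(*target(0,0,.090,.02))
c=bot.read_camera('wrist');cv2.imwrite('pics/w2.png',c['img'][...,::-1])"
```

```text
at 4.25 [ 0.5022 -0.3157  0.1383] F [-0.6 -0.4  0.7] q [-47.   3. -58. -13.  16. -17.]
goal [ 0.485 -0.299  0.12 ] d_mm [28.5  8.8 -2.7] rv [0.001 0.004 0.007]
at 4.25 [ 0.5022 -0.3157  0.1383] F [-0.6 -0.4  0.7] q [-47.   3. -58. -13.  16. -17.]
goal [ 0.531 -0.319  0.07 ] d_mm [28.8  8.7 68. ] rv [0.001 0.004 0.007]
```

View pics/w2.png

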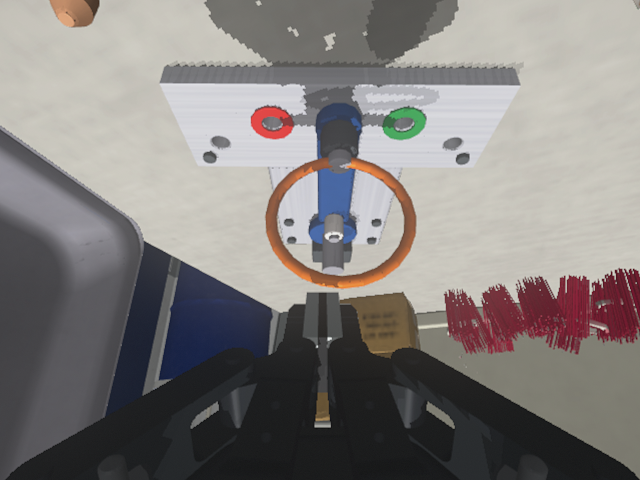

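Wrist view: the ring (340,222) lies just ahead of the fingertips (322,300). J3 is at its limit at 45°, so I use a steeper tilt, about 57°, to relieve it.

>>> jog_arm --pt "-5 0 -5 0 0.1 0" --pt "0 0 0 0 0.11 0" --pt "0 0 0 0 0 0" --pt "0 0 0 0 0 0"

```text
clock: 4.7
tool_pos: [0.5007, -0.3143, 0.1453]
tool_rot: [[-0.765, 0.396, 0.507], [0.327, 0.918, -0.223], [-0.554, -0.005, -0.832]]
contact_force: [-0.1, 0.0, 0.4]
grip_width: -0.0003
gripper_force: 0.0
```

```bash
python3 -c "
from h import *
delta(*target(0,0,.088,-.03,57))
delta(*target(0,0,.088,.008,57))
for k,v in refine().items():
  if 'scene' in k: print(k,v)"
```

```text
at 4.7 [ 0.5007 -0.3143  0.1453] F [-0.1  0.   0.4] q [-44.   4. -44.  10.  11. -18.]
goal [ 0.485 -0.299  0.134] d_mm [22.9  8.1 -2. ] rv [-0.001  0.011  0.007]
at 4.7 [ 0.5007 -0.3143  0.1453] F [-0.1  0.   0.4] q [-44.   4. -44.  10.  11. -18.]
goal [ 0.52  -0.314  0.076] d_mm [23.7  8.2 67.8] rv [-0.001  0.011  0.007]
('scene', 'orange') [ 0.51225852 -0.3081073   0.07190816]
('scene', 'zmax') 0.09347194349315824
('scene', 'green') [ 0.53443123 -0.27560453  0.01654374]
('scene', 'red') [ 0.50334234 -0.3505849   0.01721117]
```

>>> jog_arm --pt "6 2 -2 0 0 0" --pt "6 2 0 0 0.011 0.007" --pt "6 2 0 0 0 0" --pt "5 2 0 0 0 0" --pt "0 0 0 0 0 0" --pt "0 0 0 0 0 0"

```text
clock: 5.4
tool_pos: [0.4823, -0.2967, 0.1314]
tool_rot: [[-0.771, 0.402, 0.494], [0.339, 0.916, -0.216], [-0.539, 0.001, -0.842]]
contact_force: [0.8, 0.3, -1.0]
grip_width: 0.0
gripper_force: 0.0
```

```bash
python3 -c "
from h import *
delta(*target(0,0,.088,-.03,57))
delta(*target(0,0,.088,.008,57))
c=bot.read_camera('wrist');cv2.imwrite('pics/w3.png',c['img'][...,::-1])"
```

```text
at 5.4 [ 0.4823 -0.2967  0.1314] F [ 0.8  0.3 -1. ] q [-44.   2. -47.   9.  11. -17.]
goal [ 0.485 -0.299  0.134] d_mm [-4.7 -0.8 -0.4] rv [ 0.    -0.007 -0.002]
at 5.4 [ 0.4823 -0.2967  0.1314] F [ 0.8  0.3 -1. ] q [-44.   2. -47.   9.  11. -17.]
goal [ 0.52  -0.314  0.076] d_mm [-5.1 -0.8 69.4] rv [ 0.    -0.007 -0.002]
```

View pics/w3.png

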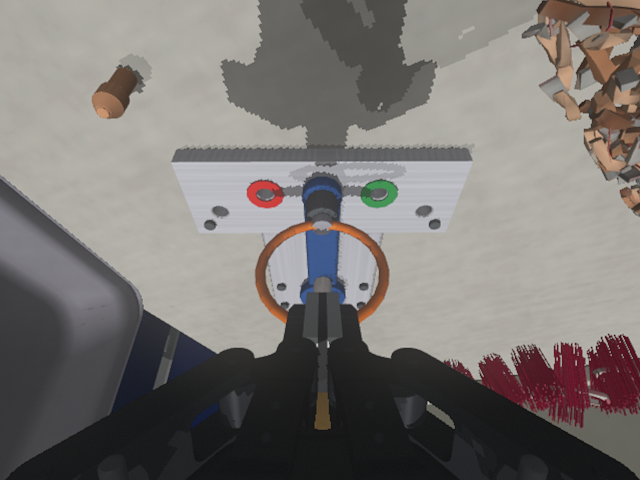

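Laterally centred: fingers at column 322, ring centre at (322,270). Shift up slightly and go through.

>>> jog_arm --pt "-4 -0.5 0 0 0 0" --pt "0 0 8 0 0 0" --pt "0 0 8 0 0 0" --pt "0 0 8 0 0 0" --pt "0 0 8 0 0 0" --pt "0 0 0 0 0 0"

```text
clock: 6.05
tool_pos: [0.5009, -0.3051, 0.105]
tool_rot: [[-0.772, 0.402, 0.493], [0.34, 0.916, -0.214], [-0.537, 0.002, -0.844]]
contact_force: [0.1, 0.3, -0.9]
grip_width: -0.0001
gripper_force: 0.0
```

>>> jog_arm --pt "0 0 8 0 0 0" --pt "0 0 8 0 0 0" --pt "0 0 8 0 0 0" --pt "0 0 8 0 0 0" --pt "0 0 4 0 0 0" --pt "0 0 0 0 0 0" --pt "0 0 0 0 0 0"

```text
clock: 6.75
tool_pos: [0.5189, -0.3132, 0.0762]
tool_rot: [[-0.771, 0.402, 0.494], [0.339, 0.916, -0.215], [-0.539, 0.001, -0.842]]
contact_force: [0.4, 0.2, 0.3]
grip_width: -0.0003
gripper_force: 0.0
```

```bash
python3 -c "
from h import *
delta(*target(0,0,.086,.008,57))
c=bot.read_camera('scene');I=cv2.resize(c['img'][130:310,250:490],None,fx=3,fy=3,interpolation=2);cv2.imwrite('pics/s4.png',I[...,::-1])"
```

```text
at 6.75 [ 0.5189 -0.3132  0.0762] F [0.4 0.2 0.3] q [-42.  12. -47.  -0.  10. -16.]
goal [ 0.52  -0.314  0.074] d_mm [ 0.  -0.3  3. ] rv [ 0.    -0.007 -0.002]
```

View pics/s4.png

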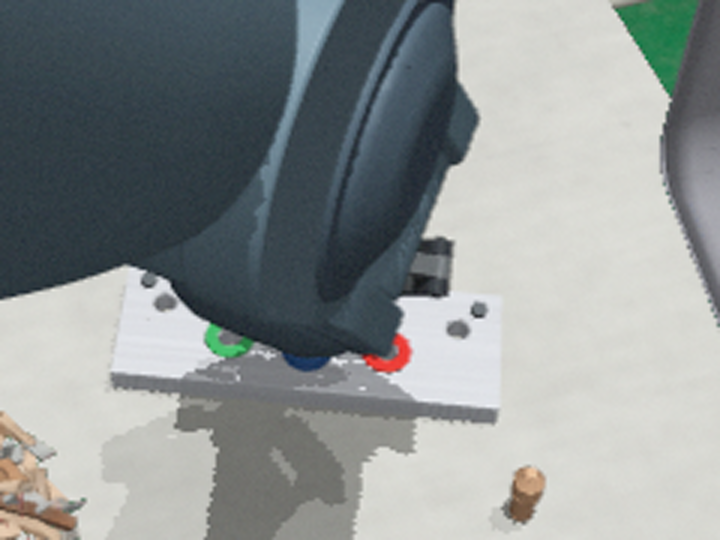

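The crop shows the gripper over the arm, hiding the ring; no contact force. Now I lift straight up and watch the force.

>>> jog_arm --pt "-1.1 0 -1.7 0 0 0" --pt "-1.1 0 -1.7 0 0 0" --pt "-1.1 0 -1.7 0 0 0" --pt "-1.1 0 -1.7 0 0 0" --pt "-1.1 0 -1.7 0 0 0" --pt "0 0 0 0 0 0" --pt "0 0 0 0 0 0"

```text
clock: 7.5
tool_pos: [0.5185, -0.313, 0.0861]
tool_rot: [[-0.771, 0.402, 0.493], [0.34, 0.916, -0.215], [-0.538, 0.001, -0.843]]
contact_force: [-1.6, 0.9, -0.2]
grip_width: -0.0004
gripper_force: 1.0
```

>>> jog_arm --pt "-1.1 0 -1.7 0 0 0" --pt "-1.1 0 -1.7 0 0 0" --pt "-1.1 0 -1.7 0 0 0" --pt "0 0 0 0 0 0" --pt "0 0 0 0 0 0"

```text
clock: 8.0
tool_pos: [0.5178, -0.3124, 0.0913]
tool_rot: [[-0.772, 0.402, 0.492], [0.34, 0.916, -0.214], [-0.537, 0.002, -0.844]]
contact_force: [-4.9, 2.1, -4.8]
grip_width: 0.0001
gripper_force: 3.4
```

>>> jog_arm --pt "-1.1 0 -1.7 0 0 0" --pt "-1.1 0 -1.7 0 0 0" --pt "-1.1 0 -1.7 0 0 0" --pt "-1.1 0 -1.7 0 0 0" --pt "-1.1 0 -1.7 0 0 0" --pt "-1.1 0 -1.7 0 0 0" --pt "0 0 0 0 0 0" --pt "0 0 0 0 0 0"

```text
clock: 8.8
tool_pos: [0.5178, -0.3125, 0.1036]
tool_rot: [[-0.772, 0.402, 0.492], [0.34, 0.916, -0.214], [-0.537, 0.002, -0.844]]
contact_force: [-5.5, 1.6, -5.3]
grip_width: 0.0003
gripper_force: 3.9
```

```bash
cat >> h.py <<'E'
def wristring(name=None):
    """orange pixels seen by wrist camera, in world"""
    o=bot.get_obs();c=bot.read_camera('wrist')
    T=np.eye(4);T[:3,:3]=o['tool_rot'];T[:3,3]=o['tool_pos']
    c['camera_from_world']=np.linalg.inv(T@c['T_tool_cam']);W=world(c)
    h=cv2.cvtColor(c['img'],cv2.COLOR_RGB2HSV)
    m=(h[...,0]>=8)&(h[...,0]<=20)&(h[...,1]>150)&(c['z_map']>0)&(c['z_map']<.35)&(W[...,2]>.04)&(np.hypot(W[...,0]-.525,W[...,1]+.3)<.09)
    p=W[m];q=p[:,:2]
    ev,V=np.linalg.eigh(np.cov(q.T));e=V[:,1]*np.sign(V[1,1])
    t=(q-q.mean(0))@e
    cx=q.mean(0)+e*(t.max()+t.min())/2
    print('ring xy',cx.round(4),'z',p[:,2].min().round(4),p[:,2].max().round(4),'width',np.ptp(t).round(4),'normal az',np.degrees(np.arctan2(-e[0],e[1])).round(1),'n',len(p))
    if name: cv2.imwrite('pics/'+name,c['img'][...,::-1])
E
python3 -c "
from h import *
o=bot.get_obs();print(o['contact_force'])
wristring('w5.png')"
```

```text
[-5.46863423  1.64552489 -5.33105721]
ring xy [ 0.5104 -0.3101] z 0.0685 0.1449 width 0.0753 normal az -23.4 n 1116
```

View pics/w5.png

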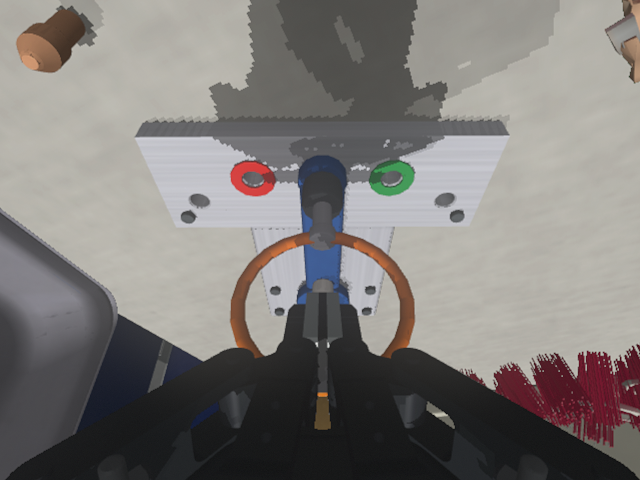

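Wrist view: ring around the fingers, lifted (its lowest edge is now at z≈0.0685 m, about 16–18 mm up), arm still in the middle at column 322, green at (392,178). I lift 2.5 mm more, then swing.

>>> jog_arm --pt "-1.3 0 -2.1 0 0 0" --pt "0 0 0 0 0 0" --pt "0 0 0 0 0 0"

```text
clock: 9.15
tool_pos: [0.5179, -0.3125, 0.1062]
tool_rot: [[-0.772, 0.402, 0.492], [0.34, 0.916, -0.214], [-0.537, 0.002, -0.844]]
contact_force: [-5.6, 2.0, -6.1]
grip_width: 0.0
gripper_force: 4.3
```

>>> jog_arm --pt "-0.04 3.33 0.02 0.0143 0 0.0225" --pt "-0.04 3.33 0.02 0.0143 0 0.0225" --pt "-0.04 3.33 0.02 0.0143 0 0.0225" --pt "0 0 0 0 0 0"

```text
clock: 9.55
tool_pos: [0.5226, -0.3027, 0.1061]
tool_rot: [[-0.743, 0.473, 0.474], [0.4, 0.881, -0.252], [-0.537, 0.003, -0.844]]
contact_force: [-4.3, 2.6, -5.9]
grip_width: -0.0002
gripper_force: 4.1
```

```bash
python3 -c "
from h import *
print(bot.get_obs()['contact_force'])
wristring()
delta(*target(-.08,0,.1,.008,57))"
```

```text
[-4.30985163  2.60316984 -5.90765423]
ring xy [ 0.5157 -0.2992] z 0.0713 0.1475 width 0.0744 normal az -28.4 n 1114
at 9.6 [ 0.5226 -0.3027  0.1061] F [-4.7  2.2 -5.7] q [-39.   9. -45.   4.   6.  -9.]
goal [ 0.524 -0.305  0.088] d_mm [ 7.4 -1.5 17.1] rv [ 0.002 -0.01  -0.002]
```

The arm follows freely, no side force. Continuing.

>>> jog_arm --pt "-0.04 3.33 0.02 0.0143 0 0.0225" --pt "-0.04 3.33 0.02 0.0143 0 0.0225" --pt "-0.04 3.33 0.02 0.0143 0 0.0225" --pt "-0.04 3.33 0.02 0.0143 0 0.0225" --pt "-0.04 3.33 0.02 0.0143 0 0.0225" --pt "-0.04 3.33 0.02 0.0143 0 0.0225" --pt "-0.04 3.33 0.02 0.0143 0 0.0225" --pt "-0.04 3.33 0.02 0.0143 0 0.0225" --pt "-0.04 3.33 0.02 0.0143 0 0.0225" --pt "0 0 0 0 0 0"

```text
clock: 10.6
tool_pos: [0.5404, -0.2777, 0.1061]
tool_rot: [[-0.627, 0.668, 0.401], [0.565, 0.744, -0.355], [-0.536, 0.004, -0.844]]
contact_force: [-4.0, 4.9, -5.4]
grip_width: -0.0
gripper_force: 4.1
```

```bash
python3 -c "
from h import *
print(bot.get_obs()['contact_force'])
wristring('w6.png')
delta(*target(-.32,0,.1,.008,57))"
```

```text
[-4.01301849  4.86957006 -5.4332582 ]
ring xy [ 0.5345 -0.2729] z 0.071 0.1472 width 0.0743 normal az -42.5 n 1133
at 10.65 [ 0.5403 -0.2778  0.1062] F [-3.7  4.1 -6.4] q [-30.  10. -44.   5.  -6.  10.]
goal [ 0.541 -0.281  0.088] d_mm [ 7.3 -2.2 17.3] rv [ 0.004 -0.011 -0.001]
```

View pics/w6.png

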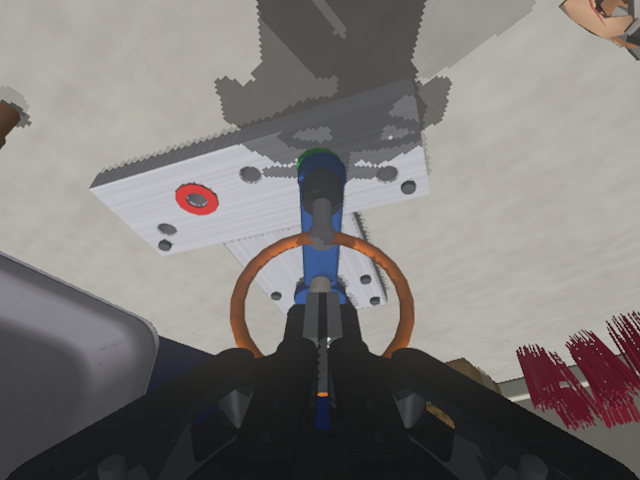

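Wrist view: green collar (318,155) is now under the arm end, red at (197,198). Measured about 2 mm past the hole; I correct and re-measure.

>>> jog_arm --pt "0 -1 0 0 0 0" --pt "0 -0.9 0 0 0 0" --pt "0 0 0 0 0 0" --pt "0 0 0 0 0 0"

```text
clock: 11.05
tool_pos: [0.5388, -0.2796, 0.1062]
tool_rot: [[-0.627, 0.668, 0.401], [0.566, 0.744, -0.355], [-0.536, 0.004, -0.844]]
contact_force: [-3.7, 2.8, -5.6]
grip_width: 0.0002
gripper_force: 4.1
```

```bash
python3 -c "
from h import *
wristring();wristring()
delta(*target(-.32,0,.1,.008,57))"
```

```text
ring xy [ 0.5328 -0.2748] z 0.0707 0.1476 width 0.0744 normal az -41.4 n 1078
ring xy [ 0.5326 -0.275 ] z 0.0714 0.1476 width 0.0738 normal az -41.4 n 1066
at 11.15 [ 0.5388 -0.2796  0.1062] F [-4.   4.  -5.9] q [-30.  10. -44.   5.  -6.  10.]
goal [ 0.541 -0.281  0.088] d_mm [ 7.2  0.2 17.3] rv [ 0.004 -0.011 -0.002]
```

Swing is now 18.0° and 41.7 mm (wanted 18.3°, 41.5). Lowering gently.

>>> jog_arm --pt "0.8 0 1.3 0 0 0" --pt "0.8 0 1.3 0 0 0" --pt "0.8 0 1.3 0 0 0" --pt "0.8 0 1.3 0 0 0" --pt "0.8 0 1.3 0 0 0" --pt "0.8 0 1.3 0 0 0" --pt "0.8 0 1.3 0 0 0" --pt "0 0 0 0 0 0" --pt "0 0 0 0 0 0"

```text
clock: 12.05
tool_pos: [0.5388, -0.2796, 0.0954]
tool_rot: [[-0.627, 0.668, 0.401], [0.566, 0.744, -0.355], [-0.536, 0.004, -0.845]]
contact_force: [-5.0, 5.0, -4.8]
grip_width: 0.0
gripper_force: 4.3
```

```bash
python3 -c "
from h import *
wristring()"
```

```text
ring xy [ 0.5326 -0.2749] z 0.0603 0.137 width 0.0741 normal az -41.3 n 1069
```

The ring came down with the finger below the plate-clear height, so the pin is in the hole. Continuing down.

>>> jog_arm --pt "0.8 0 1.3 0 0 0" --pt "0.8 0 1.3 0 0 0" --pt "0.8 0 1.3 0 0 0" --pt "0.8 0 1.3 0 0 0" --pt "0.8 0 1.3 0 0 0" --pt "0.8 0 1.3 0 0 0" --pt "0.8 0 1.3 0 0 0" --pt "0.8 0 1.3 0 0 0" --pt "0 0 0 0 0 0" --pt "0 0 0 0 0 0"

```text
clock: 13.1
tool_pos: [0.5404, -0.2807, 0.085]
tool_rot: [[-0.625, 0.668, 0.403], [0.565, 0.744, -0.357], [-0.539, 0.004, -0.842]]
contact_force: [-5.4, 4.9, -1.3]
grip_width: 0.0001
gripper_force: 3.3
```

```bash
python3 -c "
from h import *
wristring()
delta(*target(-.32,0,.086,-.03,57))"
```

```text
ring xy [ 0.5329 -0.2746] z 0.0525 0.1281 width 0.0753 normal az -41.3 n 1027
at 13.15 [ 0.5404 -0.2807  0.085 ] F [-5.1  4.7 -1.8] q [-30.  12. -45.   1.  -6.  10.]
goal [ 0.513 -0.256  0.132] d_mm [  5.6   0.2 -59.6] rv [ 0.004 -0.007 -0.002]
```

>>> jog_arm --pt "0.8 0 1.3 0 0 0" --pt "0.8 0 1.3 0 0 0" --pt "0.8 0 1.3 0 0 0" --pt "0.8 0 1.3 0 0 0" --pt "0 0 0 0 0 0" --pt "0 0 0 0 0 0"

```text
clock: 13.75
tool_pos: [0.5414, -0.2817, 0.0797]
tool_rot: [[-0.624, 0.669, 0.404], [0.564, 0.744, -0.359], [-0.541, 0.004, -0.841]]
contact_force: [-2.1, 3.8, -1.9]
grip_width: 0.0004
gripper_force: 0.0
```

```bash
python3 -c "
from h import *
wristring()
delta(*target(-.32,0,.086,-.03,57))"
```

```text
ring xy [ 0.5328 -0.2747] z 0.0527 0.1272 width 0.0754 normal az -41.4 n 1060
at 13.8 [ 0.5413 -0.2818  0.0797] F [-2.6  3.4 -0.2] q [-30.  12. -46.  -0.  -6.  10.]
goal [ 0.513 -0.256  0.132] d_mm [  3.8   0.4 -64.9] rv [ 0.003 -0.005 -0.003]
```

>>> jog_arm --pt "1 0 0 0 0 0" --pt "1 0 0 0 0 0" --pt "0 0 0 0 0 0" --pt "0 0 0 0 0 0"

```text
clock: 14.2
tool_pos: [0.5395, -0.2813, 0.0783]
tool_rot: [[-0.624, 0.67, 0.403], [0.564, 0.743, -0.36], [-0.541, 0.003, -0.841]]
contact_force: [0.1, -0.7, 0.1]
grip_width: 0.0001
gripper_force: 0.0
```

Free. Backing out along the finger axis.

>>> jog_arm --pt "0 0 -6 0 0 0" --pt "0 0 -6 0 0 0" --pt "0 0 -6 0 0 0" --pt "0 0 0 0 0 0"

```text
clock: 14.6
tool_pos: [0.5315, -0.274, 0.0937]
tool_rot: [[-0.624, 0.669, 0.403], [0.564, 0.743, -0.36], [-0.54, 0.003, -0.842]]
contact_force: [0.3, -1.0, -0.0]
grip_width: 0.0006
gripper_force: 0.0
```

>>> jog_arm --pt "0 0 -8 0 0 0" --pt "0 0 -8 0 0 0" --pt "0 0 -8 0 0 0" --pt "0 0 -8 0 0 0" --pt "0 0 -8 0 0 0" --pt "0 0 -8 0 0 0" --pt "0 0 0 0 0 0"

```text
clock: 15.3
tool_pos: [0.5123, -0.2568, 0.1342]
tool_rot: [[-0.624, 0.669, 0.403], [0.564, 0.743, -0.36], [-0.54, 0.003, -0.842]]
contact_force: [0.1, -0.1, 0.2]
grip_width: -0.0001
gripper_force: 0.0
```

```bash
python3 -c "
from h import *
wristring()
delta(*target(-.32,0,.086,-.06,57))"
```

```text
ring xy [ 0.5324 -0.2754] z 0.0512 0.1431 width 0.0731 normal az -41.0 n 895
at 15.35 [ 0.5123 -0.2569  0.1337] F [-0.   0.3 -0.5] q [-29.   4. -46.   8.  -7.  11.]
goal [ 0.491 -0.236  0.178] d_mm [  1.2   1.1 -53.8] rv [ 0.001 -0.006 -0.003]
```

>>> jog_arm --pt "-4 0 -15 0 0 0" --pt "-8 0 -18 0 0 0" --pt "-12 0 -20 0 0 0" --pt "-12 0 -20 0 0 0" --pt "-12 10 -20 0 0 0" --pt "-10 25 -15 0 0 0" --pt "0 30 0 0 0 0" --pt "0 30 0 0 0 0" --pt "0 0 0 0 0 0"

```text
clock: 16.25
tool_pos: [0.5708, -0.1781, 0.2553]
tool_rot: [[-0.627, 0.666, 0.403], [0.563, 0.746, -0.357], [-0.539, 0.003, -0.843]]
contact_force: [0.1, -0.3, -0.2]
grip_width: 0.0
gripper_force: 0.0
```

```bash
python3 -c "
from h import *
print(bot.get_obs()['contact_force'],bot.get_obs()['tool_pos'])
for k,v in refine().items():print(k,v)
a=bot.read_camera('top')['img'];b=bot.read_camera('scene')['img']
I=np.hstack([cv2.resize(x,None,fx=2.2,fy=2.2,interpolation=2) for x in(a[140:380,190:370],b[150:390,230:410])]);cv2.imwrite('pics/end.png',I[...,::-1]);print(I.shape)"
```

```text
[ 0.10244556 -0.32742129 -0.2017947 ] [ 0.57078441 -0.17805557  0.25534214]
('top', 'orange') [ 0.53490385 -0.27740733  0.0878224 ]
('top', 'zmax') 0.1279157197077534
('top', 'green') None
('top', 'red') [ 0.51577495 -0.31585883  0.0342776 ]
('scene', 'orange') [ 0.53322415 -0.2759093   0.08842523]
('scene', 'zmax') 0.12663204560658492
('scene', 'green') [ 0.52700393 -0.27007825  0.01668372]
('scene', 'red') [ 0.50249016 -0.35077813  0.01569556]
(528, 792, 3)
```

View pics/end.png

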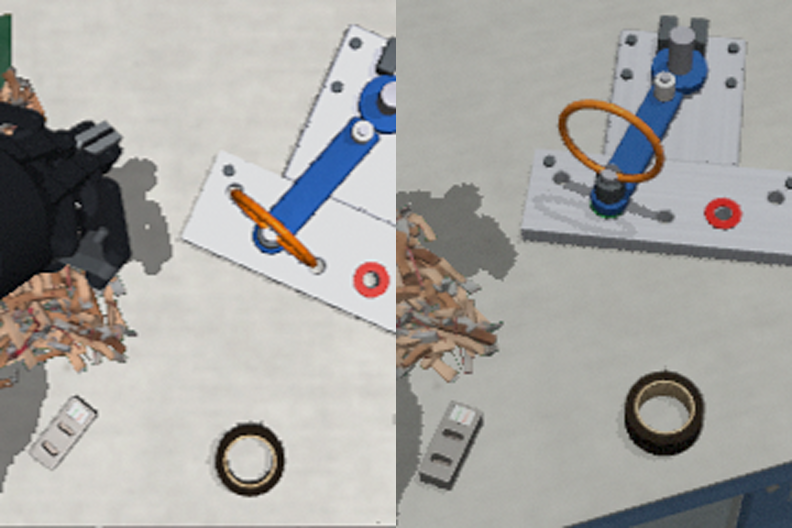

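The picture shows the arm over the green collar, the ring at its home height (top 0.1266 m, 0.1264 before), the loose parts in place and the gripper clear. Handing in.

```bash
python3 -c "
from station import bot
print(bot.finish_job())"
```

```text
the job is handed in; nothing more can be done
None
```

The pin is home in the green-collar hole, reached by hooking the ring, lifting and swinging the arm about 18°. The ring is back at its home height, the tape roll, gauge block and electrode tip were not touched, and I handed the job in at about 16 s.

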